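# Turn the recipe book's leaf over its rings

### The job

The bakery's recipe book lies open on the bench with one rigid leaf half raised from the right-hand pages. With your fingertips only, without pinching the leaf, push it from underneath up and over the rings and press it gently down until it lies flat on the left-hand pages, then take your hand away. Turn only that leaf, neither lift nor shove the book, and leave the things around it where they are.

Things in the scene. Friction and masses are not known exactly. Their poses are not given: they have to be found in the camera images.
- book: ring-bound recipe book lying open: two black covers (222 mm long, 330 mm wide together), a pile of rigid white leaves on each, three 27 mm steel rings along the spine. Loose, about 1.5 kg. Origin: under the middle of the spine, on the bench. x along the spine, away from the robot; y to the left-hand pages; z up. The tops of both piles are 15 mm above the bench
- spine (a point): point on the axis about which the leaves turn, in the middle of the spine, 16.5 mm above the bench; axes as the book's; the turning axis is its x
- turn_leaf (a joint): angle of the half-raised leaf about the spine: 0 = flat on the right-hand pages, 1.57 = upright, 3.14 = flat on the left-hand pages, where it stops. It fits tightly on its rings and stays at whatever angle it is left, so it must be pushed all the way; about 2 N at the free edge turns it
- turn_leaf_mid (a point): middle of the half-raised leaf, 82 mm from the turning axis, at mid thickness. The leaf is a rigid white board, 210 mm along the spine and 3 mm thick, about 120 g, reaching from 7 to 157 mm from the turning axis; axes as the tab's
- turn_leaf_tab (a point): tip of that leaf's index tab (40 mm wide, in the middle of the free edge, standing out 13 mm): 170 mm from the turning axis, half-way along the leaf, at mid thickness. Its axes turn with the leaf and are the book's at joint 0: -y points from the spine to the free edge; the leaf's underside, the face to push on, is the -z side
- under_leaf (a joint): angle of the next leaf of the same make, lying flat at 0 on top of the right-hand pile, below the half-raised one; its tab is nearer the robot. It stays there
- read_leaf (a joint): angle of the top leaf of the left-hand pile, same make; 0 = flat on the left-hand pages, growing as it is turned back to the right; its tab is at the far end. It stays there
- scraper: steel bench scraper, blade 152 x 78 mm, with a wooden handle, lying flat (24 mm high), beyond the top edge of the book (origin at its underside)
- brush: pastry brush lying flat, 195 mm long, 17 mm high, beside the right-hand edge of the book and roughly parallel with it; origin under its middle on the bench
- cutter: round steel pastry cutter, 60 mm across, 35 mm high, near the book's left edge (origin at its underside)
- nozzle: small steel piping nozzle standing on its wide end, 25 mm across, 45 mm high, near the book's left edge (origin at its underside)
- jar: closed screw-top jar of yellow egg wash, 76 mm across, 132 mm high, beyond the book's far left corner (origin at its underside)
- bowl: small steel bowl, 124 mm across, 55 mm high, on the right-hand side of the bench (origin at its underside)
- timer: white kitchen timer standing upright, 65 x 30 mm, 62 mm high, beyond the book to the right (origin at its underside)
Things that resemble listed ones, but are neither listed nor needed, are in the scene too. Leave any blue, purple or turquoise look-alike of the bowl alone.

How it is judged:
By the outcome, as a careful person would: the job done as asked, in the order asked, and still so for the second after the job is handed in, with the robot touching nothing.
It also fails if it takes over 56 s, if anything falls off the work surface, if the arm or the gripper's body presses on something with over 40 N, if the wrist force passes 120 N, or if a joint passes its speed limit or range.

### The arm

A 6-joint arm with a two-finger parallel gripper is mounted at the origin on the work surface. World frame = base frame: x ahead of the robot, y to its left, z up, the work surface at z = 0. Lengths are in m, angles in rad, forces in N, time in s.
With the tool pointing down it reaches from about 0.375 to 0.975 m from the base axis. Payload 3.8 kg.
Tool frame: the origin (TCP) lies on the centre line of the jaws, within the pads' length; the fingertips stand 25 mm ahead of it and the grasp point (between the pads) lies 6 mm ahead of it; z points along the fingers, y is the direction in which the jaws open and shut (so a half turn about z gives the same grasp; the last joint's range is limited). The gripper opens to 85 mm and grips with 20 to 120 N. Pads are 22 mm wide; open, the fingers measure 114 mm over their backs; the gripper's body (76 mm by 85 mm) begins 54 mm behind the grasp point. The pads swing forward as they close: fully open they stand 13 mm farther back than shut.
Start: joints at [1.211, 0.264, 1.604, -0, 1.274, -0.037], TCP at [0.214, 0.64, 0.256] pointing down, gripper open.
Joint ranges: [-2.63, 2.63], [-0.94, 2.18], [0.31, 2.57], [-1.31, 4.45], [0, 2.66], [-2.55, 2.55]. Speed limits (rad/s): [2.57, 2.57, 3.14, 3.14, 3.14, 3.14].

### API

Orientations are given as a rotation vector (axis times angle).
In Python, from workcell import bot gives the robot as it stands.
- The arm moves only by the tool servo_tool, never from a script. Its argument "moves" is a list of rows, each a list of 3 entries, a list of its own where there are three numbers: the closure in counts, from 0 (fully open) to 255 (shut), then the shift along the tool's x, y, z in m, then the turn about the tool's z in rad. A call has exactly 8 rows; each row shifts and turns the pose as measured when the row begins, along the tool's axes as they then stand; what a row does not reach is not made up. A row lasts 1/12 s, in which the tool goes at most 41.7 mm and 7.16 degrees, less where a joint would pass 70% of its speed; a pose out of reach is approached as far as the arm can. A call is refused whole if a number of a shift passes 0.0417 or a number of a turn 0.125, either way. A call with a gripper value outside its range is refused whole. The fingers move at their own pace and stop on an object; "newtons" is the grip in N (left out, the last holds). Time passes only in rows, so rows that do not move let the fingers close, or fill a call up. It gives the time, the measured TCP pose, the force and the opening at its end, in the units of the state.
- bot.read_state(): the state, without advancing time (a new reading comes with each control period).
- bot.read_camera(name): name is "side" or "top"; returns a dict with "pixels" (480x640x3 uint8, red, green, blue), "depth" (480x640 float32, m along the optical axis (not along the pixel's ray), 0 where there is no reading), "intrinsics" (3x3 intrinsics, pixels), "dist" ([k1, k2, p1, p2, k3] as OpenCV has them; the pictures are not rectified), "R" (3x3) and "t" (3): a world point X has camera coordinates R X + t. Camera axes: x right, y down, z forward; pixel columns grow to the right and rows downward; lengths in m; the calibration is good to about 2 mm. A picture is of the moment at which its call begins.
- bot.finish_job(): hands the job in, once; it reports no verdict.
The state is a dict: "time": time; "q": joint angles; "joint_vel": joint speeds; "joint_torque": joint torques, N m; "tool_pos": TCP position; "tcp_rot": TCP orientation; "wrist_force": force on the tool from outside, world axes, zero at the start; "torque": the same for the moment, N m; "width": opening from 0.0 (shut) to 1.0 (fully open).
Only numpy, scipy, OpenCV 4.12 (cv2) and the standard library are available. Lean on these libraries where they do the work, as an engineer would, in place of code of your own. Each camera call takes 0.05 s, during which the arm holds its last target.

## Working session

There is one attempt and no reset: what is moved stays moved. The work goes in short steps, Python scripts to look and compute and a tool call to move; the robot and the scene stay as the last step left them, time stands still between calls to the robot, and variables do not carry over. Pictures are saved under pics/ and viewed, and the job is handed in when it is done.

Besides the shell and the picture viewer there is one more tool, called after "Request:" in YAML: its name, and indented under it one key for each argument. servo_tool: Moves the arm, as the interface text tells. Its arguments: {"type":"object","properties":{"moves":{"type":"array","items":{"type":"array"}},"newtons":{"type":"number"}},"required":["moves"]}

```bash
mkdir -p pics; ls; python3 - <<'E'
from workcell import bot
import cv2,numpy as np
s=bot.read_state(); print(s)
for n in("side","top"):
    c=bot.read_camera(n); np.savez(n+".npz",**{k:np.array(v) for k,v in c.items()})
    cv2.imwrite(f"pics/{n}0.png",c["pixels"][...,::-1]); print(n,c["intrinsics"],c["dist"],c["R"],c["t"])
E
```

```text
pics
{'time': 0.0, 'q': array([ 1.21105561e+00,  2.64741137e-01,  1.60537623e+00, -4.11878404e-05,
        1.27367148e+00, -3.68723963e-02]), 'joint_vel': array([-0.00067896,  0.00073672,  0.00128079,  0.00107359,  0.00312375,
        0.0005538 ]), 'joint_torque': array([ 3.44086773e-03, -5.15122390e+01, -3.67313933e+01,  4.49397874e-06,
        1.28453164e-02, -4.86746302e-06]), 'tool_pos': array([0.21393039, 0.63949833, 0.25496884]), 'tcp_rot': array([-0.504878  , -3.10035727,  0.00339392]), 'wrist_force': array([0.02866927, 0.06454145, 0.01113524]), 'torque': array([ 2.64927266e-03, -2.62350837e-02, -5.49460640e-05]), 'width': 0.9988451440920166}
side [[461.98669431   0.         316.59973819]
 [  0.         461.98669431 243.73346946]
 [  0.           0.           1.        ]] [-0.0260616  0.         0.         0.         0.       ] [[-0.98807925 -0.15291692  0.01777087]
 [-0.11933947  0.68791953 -0.71590838]
 [ 0.09724957 -0.70949498 -0.69796804]] [0.49152646 0.12856231 0.92124155]
top [[609.50485667   0.         325.70270535]
 [  0.         609.50485667 243.9292264 ]
 [  0.           0.           1.        ]] [0.00233093 0.         0.         0.         0.        ] [[ 0.07780345 -0.99695274 -0.00564433]
 [-0.97389651 -0.07479074 -0.21431736]
 [ 0.21324214  0.02217162 -0.97674777]] [-0.07225346  0.52785108  1.29853682]
```

View pics/side0.png

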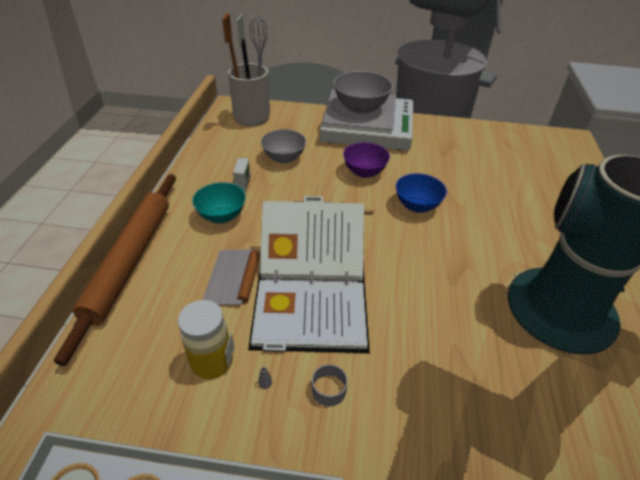

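View pics/top0.png

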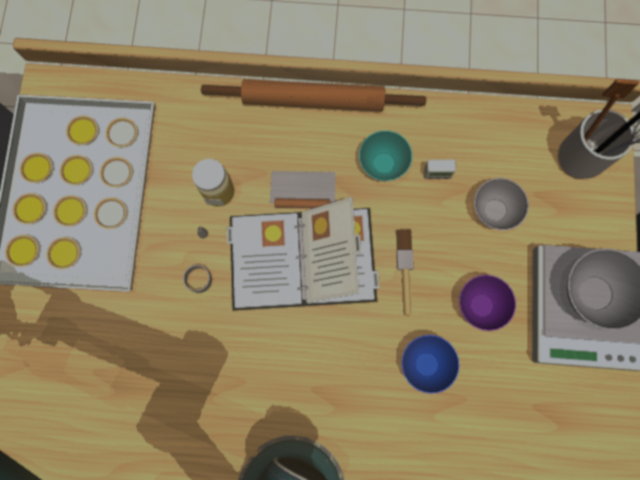

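The side view shows the book at about (310,275) with its raised leaf between (262,203) and (363,278). In the top view the spine runs along column ~302 (rows 212–305), and the raised leaf's free edge goes from (352,200) to (358,298). The brush is at (405,270), the cutter at (198,278), the nozzle at (202,232), and the scraper at (303,188).

```bash
python3 - <<'E'
import cv2,numpy as np
t=np.load("top.npz")["pixels"][...,::-1]; s=np.load("side.npz")["pixels"][...,::-1]
cv2.imwrite("pics/topc.png",cv2.resize(t[190:320,220:420],None,fx=4,fy=4,interpolation=cv2.INTER_CUBIC))
cv2.imwrite("pics/sidec.png",cv2.resize(s[185:360,235:395],None,fx=3.4,fy=3.4,interpolation=cv2.INTER_CUBIC))
E
```

```text
(no output)
```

View pics/topc.png

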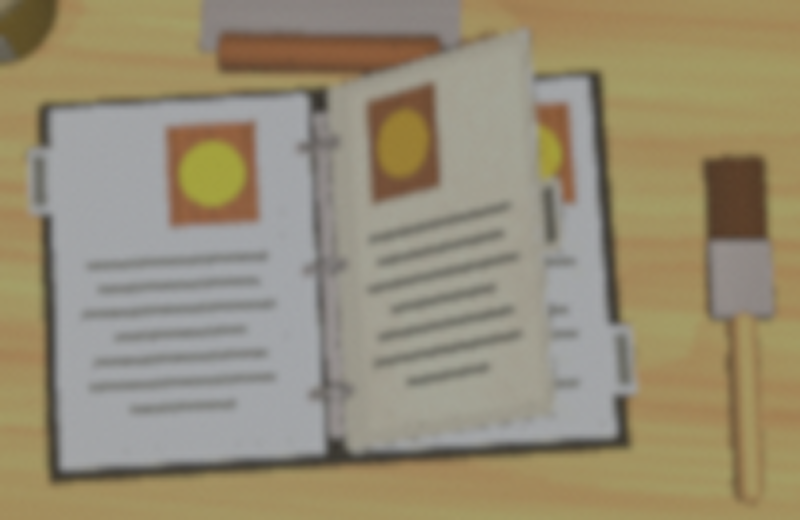

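View pics/sidec.png

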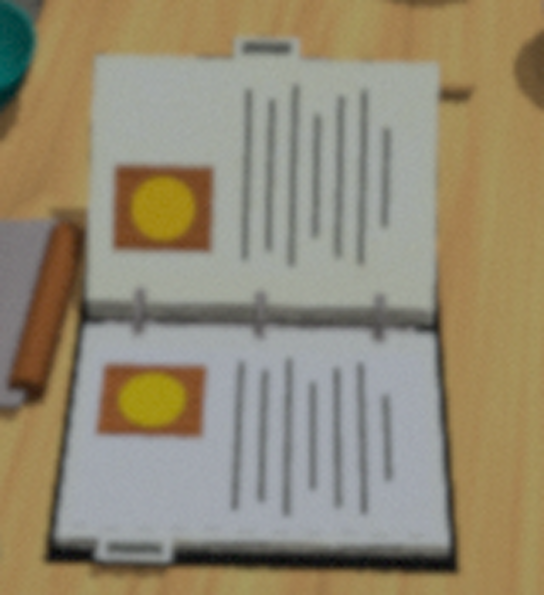

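```bash
cat > h.py <<'E'
import cv2,numpy as np
def load(n): return np.load(n+".npz")
def ray(c,uv):
    uv=np.array(uv,float).reshape(-1,1,2)
    n=cv2.undistortPoints(uv,c["intrinsics"],c["dist"]).reshape(-1,2)
    d=np.c_[n,np.ones(len(n))]@c["R"]; o=-c["R"].T@c["t"]
    return o,d,n
def plane(c,uv,z):
    o,d,_=ray(c,uv); return o+d*((z-o[2])/d[:,2])[:,None]
def depthpts(c,mask=None):
    dep=c["depth"]; v,u=np.nonzero((dep>0) if mask is None else (dep>0)&mask)
    _,_,n=ray(c,np.c_[u,v]); z=dep[v,u][:,None]
    return (np.c_[n,np.ones(len(n))]*z-c["t"])@c["R"],u,v
E
cat > m.py <<'E'
from h import *
t=load("top");s=load("side")
tc=lambda p:np.array(p)/4+[220-.375,190-.375]
sc=lambda p:np.array(p)/3.4+[235-.35,185-.35]
C=plane(t,tc([(42,105),(52,478),(627,445),(600,73)]),0.003); print("cover TL BL BR TR\n",C.round(4))
S=plane(s,sc([(50,560),(455,568)]),0.003); print("side cover left edge far, near",S.round(4))
print("top-of-pile left far/near",plane(t,tc([(50,108),(62,470)]),.015).round(4))
R=plane(t,tc([(318,143),(325,266),(330,393)]),.03); print("rings",R.round(4))
def tri(a,b):
    o1,d1,_=ray(t,a);o2,d2,_=ray(s,b);d1,d2=d1[0],d2[0]
    x=np.linalg.lstsq(np.c_[d1,-d2],o2-o1,rcond=None)[0]
    p,q=o1+d1*x[0],o2+d2*x[1];return ((p+q)/2).round(4),np.linalg.norm(p-q).round(4)
print("leaf far free",tri(tc((527,32)),sc((95,57))));print("leaf near free",tri(tc((552,416)),sc((438,64))))
print("tab",tri(tc((553,213)),sc((268,42))))
ctr=C.mean(0); a=(C[0]+C[3]-C[1]-C[2])[:2];
print("ctr",ctr,"yaw",np.arctan2(a[1],a[0]))
from math import *
yaw=atan2(a[1],a[0])
ex=np.array([cos(yaw),sin(yaw)]);ey=np.array([-sin(yaw),cos(yaw)])
for n,c in(("top",t),("side",s)):
    P,u,v=depthpts(c)
    x=(P[:,:2]-ctr[:2])@ex;y=(P[:,:2]-ctr[:2])@ey
    m=(abs(x)<.09)&(y<-.02)&(y>-.16)&(P[:,2]>.03)&(P[:,2]<.18)
    print(n,m.sum(), "slope fit z=a*y+b*x+c",np.linalg.lstsq(np.c_[y[m],x[m],np.ones(m.sum())],P[m,2],rcond=None)[0].round(4))
    m2=(abs(x)<.09)&(y>.04)&(y<.15);print("left pile z",np.median(P[m2,2]))
E
python3 m.py
```

```text
cover TL BL BR TR
 [[ 0.5935  0.1982  0.003 ]
 [ 0.3769  0.1682  0.003 ]
 [ 0.4207 -0.1549  0.003 ]
 [ 0.6378 -0.126   0.003 ]]
side cover left edge far, near [[0.5905 0.1973 0.003 ]
 [0.3764 0.1666 0.003 ]]
top-of-pile left far/near [[0.589  0.1911 0.015 ]
 [0.3806 0.1611 0.015 ]]
rings [[0.5764 0.0333 0.03  ]
 [0.5053 0.0231 0.03  ]
 [0.4335 0.014  0.03  ]]
leaf far free (array([ 0.6245, -0.0799,  0.1207]), np.float64(0.0011))
leaf near free (array([ 0.4179, -0.1071,  0.1227]), np.float64(0.0011))
tab (array([ 0.5225, -0.1001,  0.131 ]), np.float64(0.0013))
ctr [0.50722455 0.02138988 0.003     ] yaw 0.13486528633443232
top 3747 slope fit z=a*y+b*x+c [-0.8769  0.0053  0.0209]
left pile z 0.01619382965535874
side 5653 slope fit z=a*y+b*x+c [-0.879   0.0033  0.0182]
left pile z 0.01570368660183638
```

Request:
servo_tool:
  moves:
    - [255,[0,0,0],0.124]
    - [255,[0,0,0],0.124]
    - [255,[0,0,0],0.124]
    - [255,[0,0,0],0.124]
    - [255,[0,0,0],0.124]
    - [255,[0,0,0],0.124]
    - [255,[0,0,0],0.124]
    - [255,[0,0,0],0.124]
  newtons: 20

```text
time: 0.77
tool_pos: [0.2127, 0.6364, 0.2485]
tcp_rot: [1.933, 2.471, -0.019]
wrist_force: [-0.3, 0.3, 0.4]
width: 0.001
```

```bash
cat > st.py <<'E'
from workcell import bot
import numpy as np
from scipy.spatial.transform import Rotation as Ro
s=bot.read_state();R=Ro.from_rotvec(s["tcp_rot"]).as_matrix();p=s["tool_pos"]
C=np.array([.5072,.0214]);w=.135
ex=np.array([np.cos(w),np.sin(w)]);ey=np.array([-ex[1],ex[0]])
d=p[:2]-C
print("t",s["time"],"pos",p.round(4),"book xy",(d@ex).round(4),(d@ey).round(4),"tip z",round(p[2]-.025,4))
print("q",s["q"].round(3),"F",s["wrist_force"].round(2),"Fbook y",round(float(s["wrist_force"][:2]@ey),2),"w",s["width"])
print("tool x yaw",np.arctan2(R[1,0],R[0,0]),"want",w+np.pi/2,"z",R[:,2].round(4))
import sys
if len(sys.argv)>2:
    ty=[float(a) for a in sys.argv[1:4]]
    T=np.r_[C+ex*ty[0]+ey*ty[1],ty[2]+.025]
    print("tool shift needed",(R.T@(T-p)).round(4))
E
python3 st.py 0 -.17 .23
```

```text
t 0.7667 pos [0.2127 0.6364 0.2485] book xy -0.209 0.6491 tip z 0.2235
q [ 1.211  0.269  1.612 -0.     1.273  0.968] F [-0.29  0.35  0.42] Fbook y 0.38 w 0.000516433429054371
tool x yaw 1.8139265702956004 want 1.7057963267948966 z [-0.0045 -0.012  -0.9999]
tool shift needed [-0.8369  0.1194  0.0014]
```

Request:
servo_tool:
  moves:
    - [255,[0,0,-0.001],0.108]
    - [255,[-0.04,0,-0.001],0]
    - [255,[-0.041,0,-0.001],0]
    - [255,[-0.041,0,-0.001],0]
    - [255,[-0.041,0,-0.001],0]
    - [255,[-0.041,0,-0.001],0]
    - [255,[-0.041,0,-0.001],0]
    - [255,[-0.041,0,-0.001],0]

```text
time: 1.43
tool_pos: [0.2458, 0.3508, 0.2504]
tcp_rot: [2.066, 2.358, -0.037]
wrist_force: [0.1, 0.4, 0.2]
width: -0.007
```

```bash
python3 st.py 0 -.17 .23
```

```text
t 1.4333 pos [0.2458 0.3508 0.2504] book xy -0.2147 0.3616 tip z 0.2254
q [ 0.906 -0.199  2.092 -0.006  1.273  0.776] F [0.14 0.42 0.19] Fbook y 0.39 w -0.006652282121634527
tool x yaw 1.7026267383104834 want 1.7057963267948966 z [-0.0107 -0.0223 -0.9997]
tool shift needed [-0.5309  0.2165  0.0035]
```

Request:
servo_tool:
  moves:
    - [255,[-0.03,0.026,-0.001],0]
    - [255,[-0.03,0.026,-0.001],0]
    - [255,[-0.033,0.024,-0.001],0]
    - [255,[-0.034,0.022,-0.001],0]
    - [255,[-0.034,0.022,-0.001],0]
    - [255,[-0.034,0.022,-0.001],0]
    - [255,[-0.034,0.022,-0.001],0]
    - [255,[-0.034,0.022,-0.001],0]

```text
time: 2.1
tool_pos: [0.4631, 0.1012, 0.259]
tcp_rot: [2.059, 2.365, -0.04]
wrist_force: [2.1, 1.5, 0.3]
width: 0.003
```

```bash
python3 st.py 0 -.17 .23
```

```text
t 2.1 pos [0.4631 0.1012 0.259 ] book xy -0.0329 0.085 tip z 0.234
q [ 0.176 -0.114  2.004 -0.021  1.268  0.045] F [2.13 1.47 0.3 ] Fbook y 1.17 w 0.002732068851744165
tool x yaw 1.7088751529275423 want 1.7057963267948966 z [-0.0126 -0.0226 -0.9997]
tool shift needed [-0.255   0.0323  0.0088]
```

Request:
servo_tool:
  moves:
    - [255,[-0.038,0.004,0],0]
    - [255,[-0.038,0.004,0],0]
    - [255,[-0.038,0.004,0],0]
    - [255,[-0.038,0.004,0],0]
    - [255,[-0.038,0.004,0],0]
    - [255,[-0.038,0.004,0],0]
    - [255,[-0.038,0.004,0],0]
    - [255,[0,0,0],0]

```text
time: 2.77
tool_pos: [0.5308, -0.178, 0.2616]
tcp_rot: [2.066, 2.358, -0.042]
wrist_force: [0.7, 0.1, 1.0]
width: 0.001
```

```bash
python3 st.py 0 -.17 .095; python3 - <<'E'
from workcell import bot
import cv2
for n in("side","top"):
    c=bot.read_camera(n); cv2.imwrite(f"pics/{n}1.png",c["pixels"][...,::-1])
E
```

```text
t 2.7667 pos [ 0.5308 -0.178   0.2616] book xy -0.0035 -0.2008 tip z 0.2366
q [-0.353  0.046  1.844 -0.028  1.256 -0.476] F [0.73 0.11 0.98] Fbook y 0.01 w 0.0011831100989609202
tool x yaw 1.7029771221580707 want 1.7057963267948966 z [-0.0131 -0.024  -0.9996]
tool shift needed [0.0339 0.0057 0.1408]
```

View pics/side1.png

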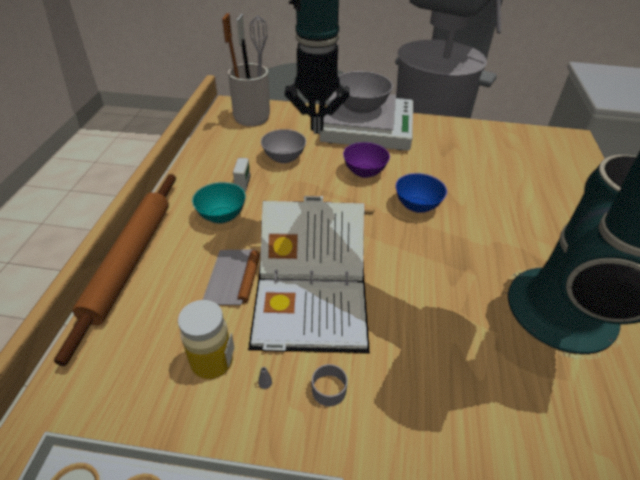

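View pics/top1.png

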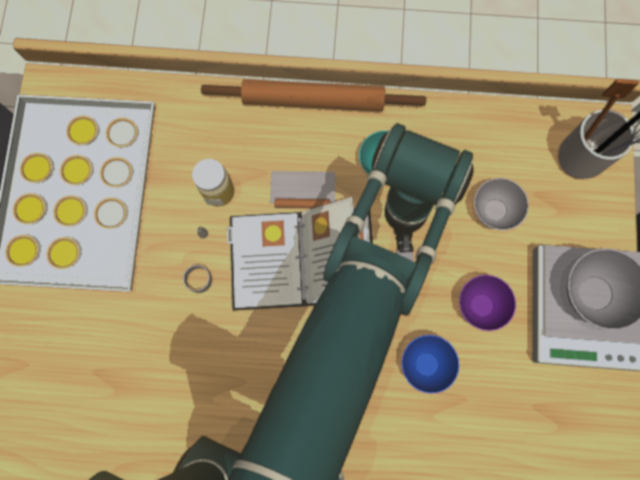

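Request:
servo_tool:
  moves:
    - [255,[0.004,0.001,0.03],0]
    - [255,[0.004,0.001,0.03],0]
    - [255,[0.004,0.001,0.03],0]
    - [255,[0.004,0.001,0.025],0]
    - [255,[0.004,0.001,0.015],0]
    - [255,[0.004,0,0.005],0]
    - [255,[0.002,0,0],0]
    - [255,[0,0,0],0]

```text
time: 3.53
tool_pos: [0.5271, -0.138, 0.1216]
tcp_rot: [-2.06, -2.371, 0.034]
wrist_force: [1.0, -0.1, -0.5]
width: -0.001
```

```bash
python3 st.py 0 -.15 .095; python3 - <<'E'
from workcell import bot
import cv2,numpy as np
from h import *
c=bot.read_camera("side"); np.savez("side2.npz",**{k:np.array(v) for k,v in c.items()})
cv2.imwrite("pics/side2.png",cv2.resize(c["pixels"][80:280,240:400,::-1],None,fx=3,fy=3,interpolation=cv2.INTER_CUBIC))
o,d,_=ray(load("side"),[(316.5,131)]);d=d[0];k=(-.178-o[1])/d[1];print("tip earlier (at tcp z .2616)",o+k*d)
E
```

```text
t 3.5333 pos [ 0.5271 -0.138   0.1216] book xy -0.0017 -0.1606 tip z 0.0966
q [-0.29   0.15   2.006 -0.024  0.995 -0.417] F [ 0.96 -0.1  -0.48] Fbook y -0.23 w -0.0010937341110688426
tool x yaw 1.7112877055057958 want 1.7057963267948966 z [-0.0148 -0.0162 -0.9998]
tool shift needed [0.0106 0.0018 0.0014]
tip earlier (at tcp z .2616) [ 0.52949959 -0.178       0.23860749]
```

View pics/side2.png

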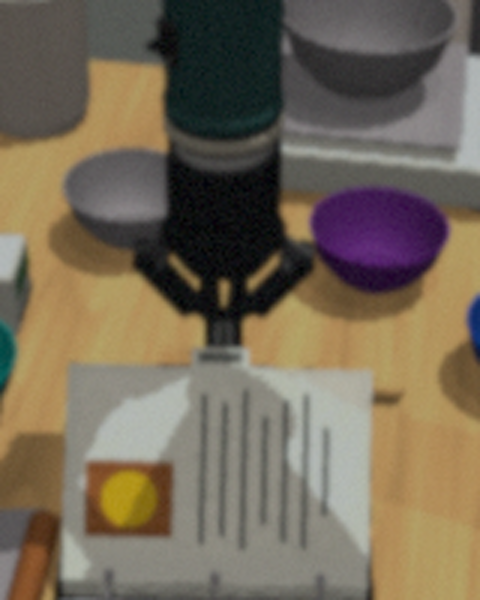

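```bash
python3 - <<'E'
import numpy as np
for th in np.r_[.735,np.arange(.8,3.15,.1),3.14159]:
    c,s=np.cos(th),np.sin(th)
    if th<=np.pi/2: y,z=-.17*c-.0015*s-.011,.0165+.17*s-.0015*c-.035
    else: y,z=-.135*c-.0015*s-.011,.0165+.135*s-.0015*c
    print(round(th,3),round(y,4),round(z,4))
E
```

```text
0.735 -0.1381 0.0944
0.8 -0.1305 0.1024
0.9 -0.1178 0.1137
1.0 -0.1041 0.1237
1.1 -0.0894 0.1323
1.2 -0.074 0.1394
1.3 -0.0579 0.1449
1.4 -0.0414 0.1488
1.5 -0.0245 0.151
1.6 -0.0086 0.1515
1.7 0.0049 0.1506
1.8 0.0182 0.1483
1.9 0.0312 0.1447
2.0 0.0438 0.1399
2.1 0.0559 0.1338
2.2 0.0672 0.1265
2.3 0.0778 0.1182
2.4 0.0875 0.1088
2.5 0.0963 0.0985
2.6 0.1039 0.0874
2.7 0.1104 0.0756
2.8 0.1157 0.0631
2.9 0.1197 0.0503
3.0 0.1224 0.037
3.1 0.1238 0.0236
3.142 0.124 0.018
```

Request:
servo_tool:
  moves:
    - [255,[0.006,0,-0.001],0]
    - [255,[0.006,0,-0.001],0]
    - [255,[0.005,0,-0.001],0]
    - [255,[0.005,0,-0.001],0]
    - [255,[0.004,0,-0.001],0]
    - [255,[0.003,0,-0.002],0]
    - [255,[0.003,0,-0.002],0]
    - [255,[0.003,0,-0.003],0]

```text
time: 4.25
tool_pos: [0.5266, -0.105, 0.1436]
tcp_rot: [2.047, 2.36, -0.034]
wrist_force: [0.4, -1.5, -1.0]
width: -0.001
```

```bash
python3 st.py 0 -.1259 .105
```

```text
t 4.25 pos [ 0.5266 -0.105   0.1436] book xy 0.0022 -0.1279 tip z 0.1186
q [-0.227  0.102  2.015 -0.032  1.021 -0.352] F [ 0.42 -1.48 -0.99] Fbook y -1.52 w -0.0011652135830540194
tool x yaw 1.7128229529383212 want 1.7057963267948966 z [-0.0015 -0.0279 -0.9996]
tool shift needed [ 0.0024 -0.0022  0.0136]
```

Request:
servo_tool:
  moves:
    - [255,[0.004,0,0],0]
    - [255,[0.004,0,0],0]
    - [255,[0.004,0,0],0]
    - [255,[0.004,0,-0.001],0]
    - [255,[0.004,0,-0.001],0]
    - [255,[0.004,0,-0.001],0]
    - [255,[0.004,0,-0.001],0]
    - [255,[0.004,0,-0.001],0]

```text
time: 4.92
tool_pos: [0.5265, -0.0734, 0.1539]
tcp_rot: [2.038, 2.35, -0.03]
wrist_force: [0.3, -3.1, 2.4]
width: -0.002
```

```bash
python3 st.py 0 -.0894 .132; python3 - <<'E'
from workcell import bot
import cv2,numpy as np
c=bot.read_camera("side"); 
cv2.imwrite("pics/side3.png",cv2.resize(c["pixels"][120:360,240:400,::-1],None,fx=2.5,fy=2.5,interpolation=cv2.INTER_CUBIC))
E
```

```text
t 4.9167 pos [ 0.5265 -0.0734  0.1539] book xy 0.0064 -0.0966 tip z 0.1289
q [-0.166  0.073  2.024 -0.038  1.028 -0.288] F [ 0.31 -3.13  2.42] Fbook y -3.14 w -0.0016143862438910948
tool x yaw 1.7126399249934647 want 1.7057963267948966 z [ 0.0105 -0.0347 -0.9993]
tool shift needed [ 0.0071 -0.0063 -0.0034]
```

View pics/side3.png

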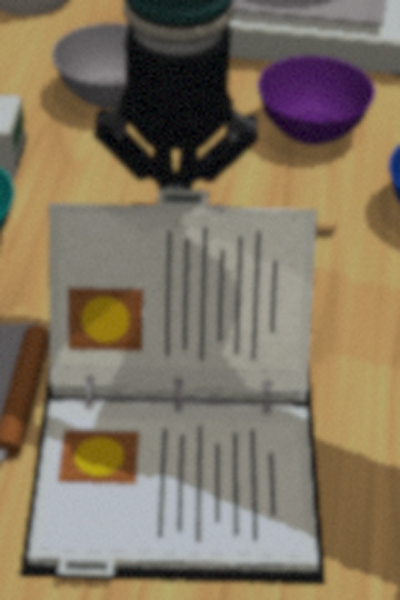

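Request:
servo_tool:
  moves:
    - [255,[0.005,-0.001,-0.001],0]
    - [255,[0.005,-0.001,-0.001],0]
    - [255,[0.005,-0.001,-0.001],0]
    - [255,[0.005,-0.001,-0.001],0]
    - [255,[0.005,-0.001,-0.001],0]
    - [255,[0.005,-0.001,0],0]
    - [255,[0.005,-0.001,0],0]
    - [255,[0.005,-0.001,0],0]

```text
time: 5.63
tool_pos: [0.5205, -0.0334, 0.1678]
tcp_rot: [2.025, 2.336, -0.015]
wrist_force: [0.8, -3.6, 7.8]
width: -0.001
```

```bash
python3 st.py 0 -.0579 .145; python3 - <<'E'
from workcell import bot
import cv2,numpy as np
c=bot.read_camera("side"); 
cv2.imwrite("pics/side4.png",cv2.resize(c["pixels"][120:360,240:400,::-1],None,fx=2.5,fy=2.5,interpolation=cv2.INTER_CUBIC))
E
```

```text
t 5.6333 pos [ 0.5205 -0.0334  0.1678] book xy 0.0058 -0.0561 tip z 0.1428
q [-0.089  0.029  2.044 -0.043  1.035 -0.21 ] F [ 0.75 -3.6   7.77] Fbook y -3.67 w -0.0009897271287815138
tool x yaw 1.7125836009972542 want 1.7057963267948966 z [ 0.0308 -0.0399 -0.9987]
tool shift needed [-0.0019 -0.0058 -0.0023]
```

View pics/side4.png

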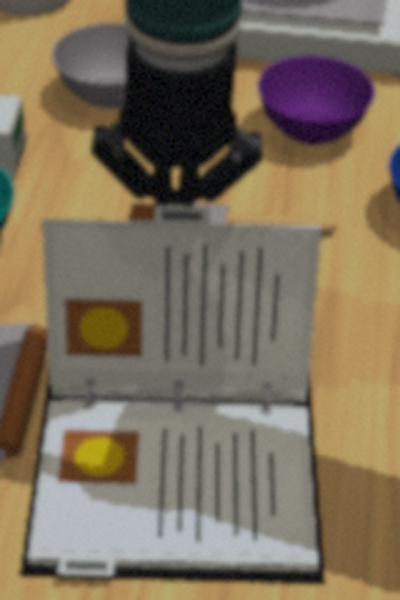

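Request:
servo_tool:
  moves:
    - [255,[0,-0.001,-0.002],0]
    - [255,[0,-0.001,-0.002],0]
    - [255,[0,-0.001,-0.002],0]
    - [255,[0,-0.001,-0.002],0]
    - [255,[0.001,-0.001,-0.002],0]
    - [255,[0.001,-0.001,-0.001],0]
    - [255,[0.001,-0.001,0],0]
    - [255,[0.001,-0.001,0],0]

```text
time: 6.35
tool_pos: [0.5083, -0.0262, 0.1768]
tcp_rot: [2.03, 2.341, -0.015]
wrist_force: [0.8, -2.0, 0.5]
width: -0.002
```

```bash
python3 st.py 0 -.0579 .155; python3 - <<'E'
from workcell import bot
import cv2,numpy as np
c=bot.read_camera("side"); 
cv2.imwrite("pics/side5.png",cv2.resize(c["pixels"][120:360,240:400,::-1],None,fx=2.5,fy=2.5,interpolation=cv2.INTER_CUBIC))
E
```

```text
t 6.35 pos [ 0.5083 -0.0262  0.1768] book xy -0.0053 -0.0473 tip z 0.1518
q [-7.900e-02 -2.000e-03  2.057e+00 -3.800e-02  1.059e+00 -2.040e-01] F [ 0.84 -1.97  0.54] Fbook y -2.07 w -0.0022865151196368397
tool x yaw 1.7126583754359048 want 1.7057963267948966 z [ 0.0258 -0.0352 -0.999 ]
tool shift needed [-0.0108  0.0053 -0.0027]
```

View pics/side5.png

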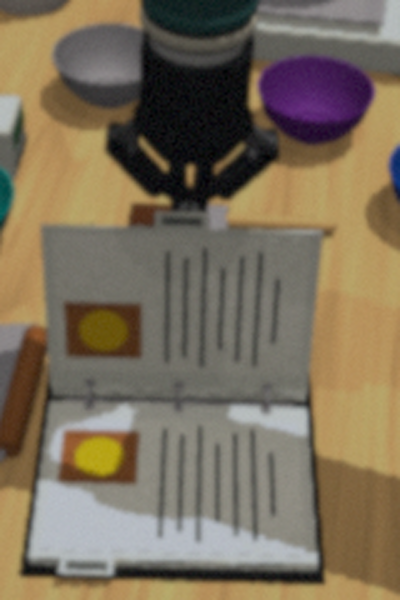

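Request:
servo_tool:
  moves:
    - [255,[0.004,0,-0.002],0]
    - [255,[0.005,0,-0.002],0]
    - [255,[0.005,0,-0.002],0]
    - [255,[0.005,0,-0.001],0]
    - [255,[0.005,0,0],0]
    - [255,[0.005,0,0],0]
    - [255,[0.005,0,0],0]
    - [255,[0.005,0,0],0]

```text
time: 7.07
tool_pos: [0.5007, 0.0165, 0.1825]
tcp_rot: [2.032, 2.343, -0.017]
wrist_force: [0.8, -1.0, -0.1]
width: 0.001
```

```bash
python3 st.py 0 .018 .148; python3 - <<'E'
from workcell import bot
import cv2,numpy as np
c=bot.read_camera("side"); 
cv2.imwrite("pics/side6.png",cv2.resize(c["pixels"][120:360,240:400,::-1],None,fx=2.5,fy=2.5,interpolation=cv2.INTER_CUBIC))
E
```

```text
t 7.0667 pos [0.5007 0.0165 0.1825] book xy -0.0071 -0.004 tip z 0.1575
q [ 0.006 -0.02   2.063 -0.04   1.076 -0.117] F [ 0.77 -0.99 -0.13] Fbook y -1.08 w 0.0006076727734837737
tool x yaw 1.7120718049842616 want 1.7057963267948966 z [ 0.0231 -0.0349 -0.9991]
tool shift needed [0.0223 0.0071 0.0088]
```

View pics/side6.png

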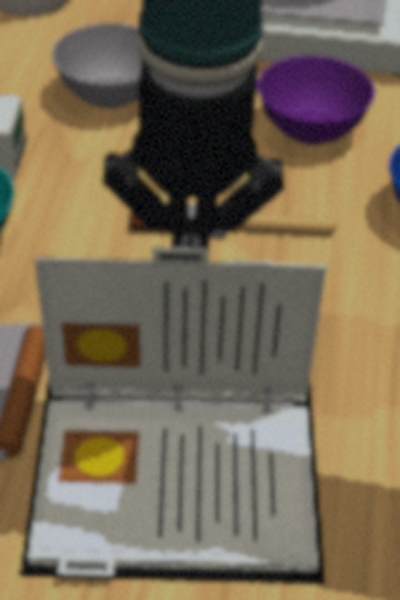

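Request:
servo_tool:
  moves:
    - [255,[0.006,0.001,0.001],0]
    - [255,[0.006,0.001,0.001],0]
    - [255,[0.006,0.001,0.001],0]
    - [255,[0.006,0.001,0.002],0]
    - [255,[0.006,0,0.002],0]
    - [255,[0.006,0,0.002],0]
    - [255,[0.006,0,0.003],0]
    - [255,[0.006,0,0.003],0]

```text
time: 7.78
tool_pos: [0.4979, 0.0697, 0.1644]
tcp_rot: [2.033, 2.343, -0.016]
wrist_force: [0.5, -0.6, 0.6]
width: 0.002
```

```bash
python3 st.py 0 .0778 .1182; python3 - <<'E'
from workcell import bot
import cv2,numpy as np
c=bot.read_camera("side"); 
cv2.imwrite("pics/side7.png",cv2.resize(c["pixels"][120:360,240:400,::-1],None,fx=2.5,fy=2.5,interpolation=cv2.INTER_CUBIC))
E
```

```text
t 7.7833 pos [0.4979 0.0697 0.1644] book xy -0.0027 0.0491 tip z 0.1394
q [ 0.113  0.005  2.074 -0.042  1.044 -0.008] F [ 0.47 -0.62  0.55] Fbook y -0.68 w 0.002124311411866491
tool x yaw 1.7120425543708084 want 1.7057963267948966 z [ 0.0229 -0.0339 -0.9992]
tool shift needed [0.0294 0.0025 0.0202]
```

View pics/side7.png

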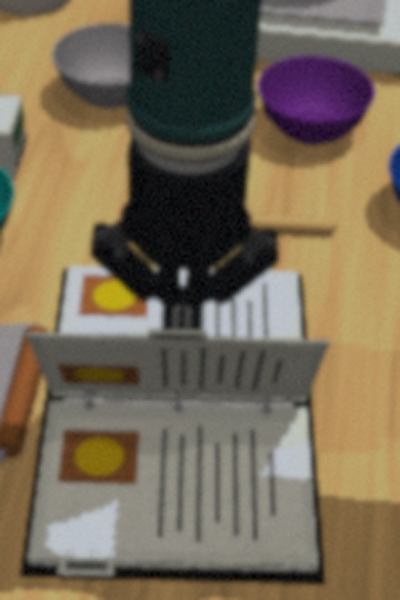

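Request:
servo_tool:
  moves:
    - [255,[0.006,0,0.003],0]
    - [255,[0.005,0,0.003],0]
    - [255,[0.005,0,0.004],0]
    - [255,[0.005,0,0.004],0]
    - [255,[0.005,0,0.004],0]
    - [255,[0.004,0,0.005],0]
    - [255,[0.004,0,0.005],0]
    - [255,[0.004,0,0.005],0]

```text
time: 8.5
tool_pos: [0.4925, 0.1111, 0.1263]
tcp_rot: [2.033, 2.344, -0.015]
wrist_force: [-0.0, -0.3, 0.8]
width: -0.001
```

```bash
python3 st.py 0 .1104 .0756
```

```text
t 8.5 pos [0.4925 0.1111 0.1263] book xy -0.0025 0.0909 tip z 0.1013
q [ 0.196  0.056  2.101 -0.044  0.969  0.079] F [-0.01 -0.25  0.81] Fbook y -0.25 w -0.0005215079473475414
tool x yaw 1.7121266893946967 want 1.7057963267948966 z [ 0.0227 -0.0326 -0.9992]
tool shift needed [0.0204 0.0022 0.025 ]
```

Request:
servo_tool:
  moves:
    - [255,[0.004,0,0.004],0]
    - [255,[0.003,0,0.005],0]
    - [255,[0.003,0,0.005],0]
    - [255,[0.003,0,0.005],0]
    - [255,[0.002,0,0.005],0]
    - [255,[0.002,0,0.005],0]
    - [255,[0.002,0,0.005],0]
    - [255,[0.002,0,0.004],0]

```text
time: 9.17
tool_pos: [0.4896, 0.1331, 0.0823]
tcp_rot: [2.034, 2.345, -0.017]
wrist_force: [0.0, -0.4, 0.3]
width: -0.001
```

```bash
python3 st.py 0 .1224 .037; python3 - <<'E'
from workcell import bot
import cv2,numpy as np
c=bot.read_camera("side"); 
cv2.imwrite("pics/side8.png",cv2.resize(c["pixels"][120:360,240:400,::-1],None,fx=2.5,fy=2.5,interpolation=cv2.INTER_CUBIC))
E
```

```text
t 9.1667 pos [0.4896 0.1331 0.0823] book xy -0.0025 0.113 tip z 0.0573
q [ 0.24   0.121  2.125 -0.048  0.883  0.128] F [ 0.   -0.44  0.3 ] Fbook y -0.43 w -0.0005919061085901352
tool x yaw 1.712256322978801 want 1.7057963267948966 z [ 0.0214 -0.0327 -0.9992]
tool shift needed [0.0101 0.0022 0.02  ]
```

View pics/side8.png

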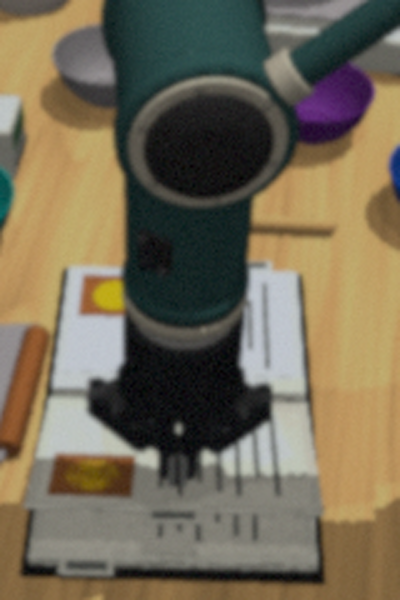

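Request:
servo_tool:
  moves:
    - [255,[0.002,0,0.004],0]
    - [255,[0.002,0,0.004],0]
    - [255,[0.002,0,0.004],0]
    - [255,[0.001,0,0.004],0]
    - [255,[0.001,0,0.003],0]
    - [255,[0.001,0,0.003],0]
    - [255,[0.001,0,0.002],0]
    - [255,[0,0,0.002],0]

```text
time: 9.88
tool_pos: [0.4882, 0.1429, 0.0526]
tcp_rot: [2.034, 2.345, -0.018]
wrist_force: [0.1, 0.9, -0.5]
width: -0.001
```

```bash
python3 st.py 0 .124 .018
```

```text
t 9.8833 pos [0.4882 0.1429 0.0526] book xy -0.0025 0.123 tip z 0.0276
q [ 0.259  0.17   2.138 -0.051  0.824  0.152] F [ 0.06  0.88 -0.46] Fbook y 0.86 w -0.0009652032771822342
tool x yaw 1.7121413972623851 want 1.7057963267948966 z [ 0.0203 -0.0331 -0.9992]
tool shift needed [0.0014 0.0023 0.0096]
```

Request:
servo_tool:
  moves:
    - [255,[0,0,0.002],0]
    - [255,[0,0,0.002],0]
    - [255,[0,0,0.001],0]
    - [255,[0,0,0.001],0]
    - [255,[0,0,0.001],0]
    - [255,[0,0,0.001],0]
    - [255,[0,0,0.001],0]
    - [255,[0,0,0],0]

```text
time: 10.55
tool_pos: [0.4886, 0.1428, 0.0433]
tcp_rot: [2.035, 2.345, -0.018]
wrist_force: [-1.3, 0.0, 1.2]
width: -0.001
```

```bash
python3 st.py 0 .124 .018
```

```text
t 10.55 pos [0.4886 0.1428 0.0433] book xy -0.0021 0.1228 tip z 0.0183
q [ 0.259  0.185  2.142 -0.051  0.804  0.153] F [-1.3   0.03  1.24] Fbook y 0.21 w -0.0007340938486327377
tool x yaw 1.7117141652119416 want 1.7057963267948966 z [ 0.0203 -0.0326 -0.9993]
tool shift needed [0.0012 0.0021 0.0003]
```

Nearly flat. I'll press in small steps and watch the force.

Request:
servo_tool:
  moves:
    - [255,[0,0,0.001],0]
    - [255,[0,0,0.001],0]
    - [255,[0,0,0.001],0]
    - [255,[0,0,0.001],0]
    - [255,[0,0,0],0]
    - [255,[0,0,0],0]
    - [255,[0,0,0],0]
    - [255,[0,0,0],0]

```text
time: 11.22
tool_pos: [0.4893, 0.1429, 0.0436]
tcp_rot: [2.035, 2.344, -0.018]
wrist_force: [0.1, -0.5, 0.4]
width: -0.003
```

```bash
python3 st.py 0 .124 .018;  python3 - <<'E'
from workcell import bot
import cv2,numpy as np
c=bot.read_camera("side"); 
cv2.imwrite("pics/side9.png",cv2.resize(c["pixels"][180:380,220:400,::-1],None,fx=3,fy=3,interpolation=cv2.INTER_CUBIC))
E
```

```text
t 11.2167 pos [0.4893 0.1429 0.0436] book xy -0.0013 0.1228 tip z 0.0186
q [ 0.259  0.186  2.14  -0.051  0.805  0.153] F [ 0.13 -0.46  0.35] Fbook y -0.48 w -0.002887866420985962
tool x yaw 1.7114245534443244 want 1.7057963267948966 z [ 0.0204 -0.0328 -0.9993]
tool shift needed [0.0013 0.0013 0.0006]
```

View pics/side9.png

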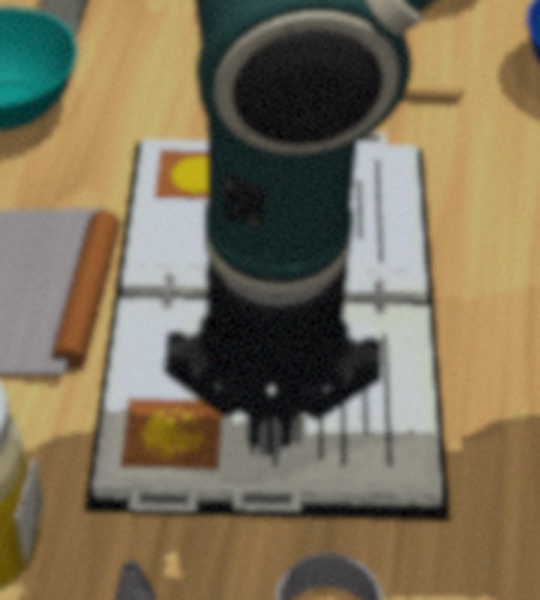

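Request:
servo_tool:
  moves:
    - [255,[0,0,0.001],0]
    - [255,[0,0,0.002],0]
    - [255,[0,0,0.002],0]
    - [255,[0,0,0.002],0]
    - [255,[0,0,0.003],0]
    - [255,[0,0,0.003],0]
    - [255,[0,0,0.003],0]
    - [255,[0,0,0.003],0]

```text
time: 11.93
tool_pos: [0.4897, 0.143, 0.0428]
tcp_rot: [2.041, 2.347, -0.031]
wrist_force: [-11.8, -1.7, 27.0]
width: 0.003
```

```bash
python3 st.py 0 .124 .018
```

```text
t 11.9333 pos [0.4897 0.143  0.0428] book xy -0.0009 0.1228 tip z 0.0178
q [ 0.259  0.193  2.133 -0.051  0.815  0.154] F [-11.78  -1.71  27.  ] Fbook y -0.11 w 0.0029805784188490386
tool x yaw 1.710150010440099 want 1.7057963267948966 z [ 0.0107 -0.0354 -0.9993]
tool shift needed [ 0.0012  0.0009 -0.0002]
```

Request:
servo_tool:
  moves:
    - [255,[0,0,0],0]
    - [255,[0,0,-0.002],0]
    - [255,[0,0,-0.004],0]
    - [255,[0,0,-0.008],0]
    - [255,[0,0,-0.015],0]
    - [255,[0,0,-0.025],0]
    - [255,[0,0,-0.03],0]
    - [255,[0,0,-0.03],0]

```text
time: 12.6
tool_pos: [0.4822, 0.1453, 0.1546]
tcp_rot: [2.047, 2.354, -0.054]
wrist_force: [1.2, -0.1, 0.9]
width: -0.0
```

Request:
servo_tool:
  moves:
    - [255,[0,0,-0.03],0]
    - [255,[0,0,-0.03],0]
    - [255,[-0.02,-0.02,-0.02],0]
    - [255,[-0.03,-0.01,0],0]
    - [255,[-0.04,0,0],0]
    - [255,[-0.04,0,0],0]
    - [255,[-0.04,0,0],0]
    - [255,[-0.04,0,0],0]

```text
time: 13.27
tool_pos: [0.4859, -0.0624, 0.2596]
tcp_rot: [2.023, 2.36, -0.027]
wrist_force: [0.1, 0.0, 0.5]
width: 0.003
```

Request:
servo_tool:
  moves:
    - [255,[-0.04,0,0],0]
    - [255,[-0.04,0,0],0]
    - [255,[-0.04,0,0],0]
    - [255,[-0.04,0,0],0]
    - [255,[-0.03,0,0],0]
    - [255,[0,0,0],0]
    - [255,[0,0,0],0]
    - [255,[0,0,0],0]

```text
time: 13.93
tool_pos: [0.5133, -0.2676, 0.269]
tcp_rot: [2.032, 2.347, -0.028]
wrist_force: [0.3, 0.4, -0.0]
width: -0.0
```

```bash
python3 st.py; python3 - <<'E'
from workcell import bot
import cv2,numpy as np
from h import *
for n in("side","top"):
    c=bot.read_camera(n); np.savez(n+"e.npz",**{k:np.array(v) for k,v in c.items()})
    cv2.imwrite(f"pics/{n}e.png",c["pixels"][...,::-1])
c=load("sidee");a=load("side")
cv2.imwrite("pics/sideec.png",cv2.resize(c["pixels"][185:360,235:395,::-1],None,fx=3.4,fy=3.4,interpolation=cv2.INTER_CUBIC))
C=np.array([.5072,.0214]);w=.135
ex=np.array([np.cos(w),np.sin(w)]);ey=np.array([-ex[1],ex[0]])
for k in(a,c):
  P,u,v=depthpts(k);x=(P[:,:2]-C)@ex;y=(P[:,:2]-C)@ey
  m=(abs(x)<.09)&(y>.03)&(y<.15);A=np.c_[y[m],np.ones(m.sum())]
  print("left z fit slope,at",np.linalg.lstsq(A,P[m,2],rcond=None)[0].round(4),[np.median(P[m&(y>l)&(y<l+.02),2]).round(4) for l in(.03,.08,.13)])
E
```

```text
t 13.9333 pos [ 0.5133 -0.2676  0.269 ] book xy -0.0328 -0.2872 tip z 0.244
q [-0.51   0.056  1.82  -0.026  1.233 -0.645] F [ 0.34  0.38 -0.04] Fbook y 0.33 w -0.0002527548343252034
tool x yaw 1.7142140199194271 want 1.7057963267948966 z [ 0.0159 -0.0375 -0.9992]
left z fit slope,at [-0.0034  0.016 ] [np.float64(0.0158), np.float64(0.0157), np.float64(0.0155)]
left z fit slope,at [-0.0013  0.0188] [np.float64(0.0188), np.float64(0.0188), np.float64(0.0186)]
```

View pics/sidee.png

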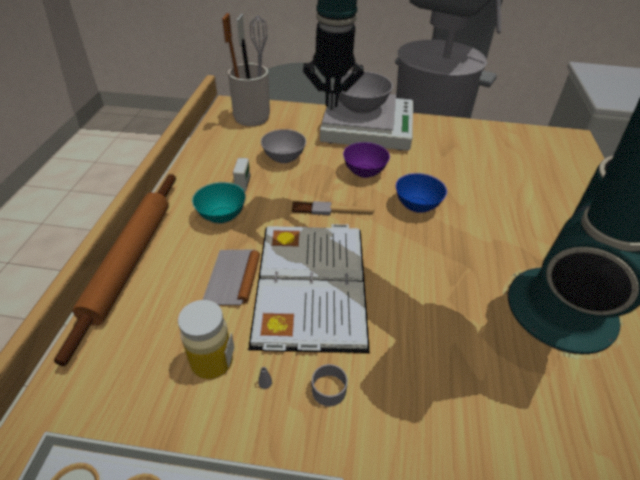

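View pics/sideec.png

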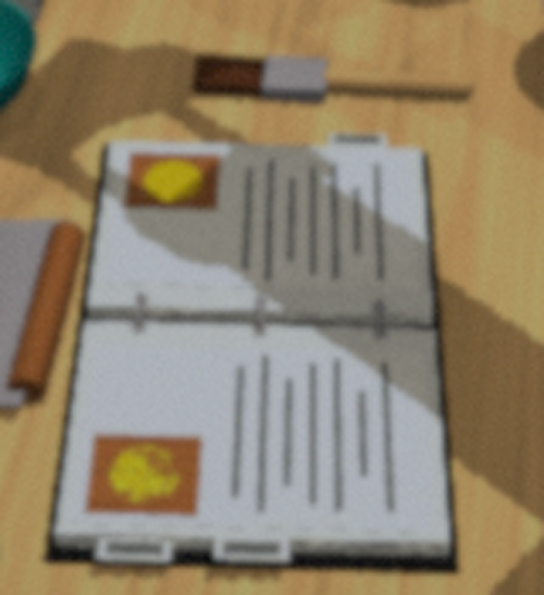

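View pics/tope.png

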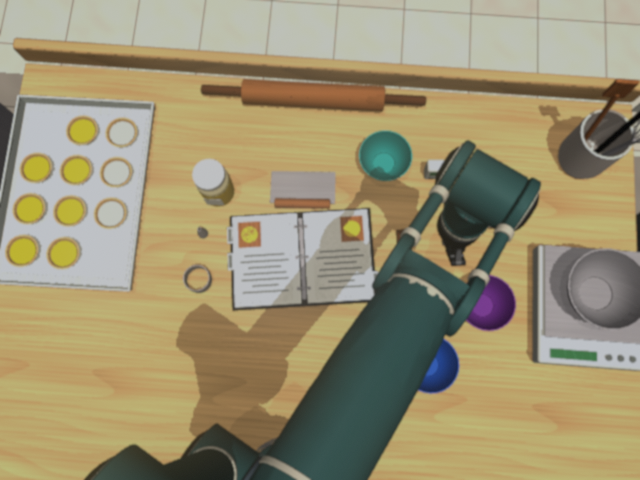

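The leaf lies flat: the left page is 3 mm higher along its whole width, with a slope of about 0. The cover corners are at the same pixels as before, and nothing else has moved. The hand is clear and the wrist force is about 0.

```bash
python3 -c "
from workcell import bot
print(bot.finish_job())"
```

```text
the job is handed in; nothing more can be done
None
```

I turned the leaf and handed the job in at about 14 s. It now lies flat on the left-hand pages, and the hand is clear of everything.

I pushed on the tab and underside with the shut fingertips, without pinching, up past upright, over the rings and down onto the left pile.

**Last checks**
- **Leaf:** the left page is 3 mm higher across its whole width, the thickness of one leaf. Its slope is about −0.001, so it is flat.
- **Book and other leaves:** the book's left corners and the rings are at the same pixels as before. The under leaf looks flat on the right-hand pile, and the read leaf's tab is where it was.
- **Surroundings:** the scraper, brush, cutter, nozzle and jar look unmoved in the final pictures. The arm partly hides the timer in the top view, but the side view shows it in place.
- **Wrist force after release:** near zero.

**Not as gentle as planned**
- **During the lift:** I read about 8 N upward on the tool, probably from the tab touching the finger linkage. Raising the hand cleared it.
- **Final press:** it peaked at about 27 N downward, with about 12 N along the bench. That is firmer than "gently", but the book did not visibly move.

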